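Set a microscope stage's hold-down plunger with a 3 mm gauge blade

TASK

Set the hold-down plunger on the microscope stage with the 3 mm gauge: slide the blade flat along the steel seat under the plunger's nose until its end meets the fence, let go of it, and turn the plunger's knob clockwise until the blade just drags - nipped lightly, never crushed, still drawing by hand. Then prove the setting by drawing the blade straight back about a centimetre against the drag (if it is slack or stiff, push it back to the fence and adjust again), and leave it there, lying flat and still lightly nipped under the nose, with your hand off it. Leave the other things on the bench and the stage where they are.

Things in the scene. Friction and masses are not known exactly. Their poses are not given: they have to be found in the camera images.
- gauge_grip (a point): Setting gauge: steel blade 115 x 20 x 3 mm, its rear 40 mm under an upright black grip 40 long x 12 wide, top 26 mm above the blade's underside; 75 mm of bare blade stick out in front. 80 g. Starts flat on the table right of the stage. This point: grip centre, 13 mm above the underside; x along the blade to its free end, z up. Take the grip from above, fingers closing along y.
- gauge_tip (a point): Middle of the blade's free end, half-way up its 3 mm thickness: 95 mm from the grip's centre along x and 11.5 mm below it. Same axes.
- gauge: The same gauge: origin at the blade's underside below the grip's centre, same axes.
- stage: Microscope stage, fixed: black plate 220 (x) x 260 (y) mm on pillars, top face 75 mm above the table. Near its right edge a flush bare steel seat strip, 50 mm wide, runs the full length along x. A 110 x 100 mm opening lies left of it. Origin under its centre at table level; x from the robot's side to the far side, y left, z up.
- fence (a point): Across the seat strip near its far end stands a low steel locating fence, 44 mm wide, 6 mm high. This point: on the seat surface (75 mm above the table), middle of the fence's near face; x along the strip towards the fence, y left, z up. The strip reaches 185 mm back from here, so the whole gauge can lie on it. In stage axes it is at (75, -70, 75) mm.
- clamp: Grey hold-down clamp, fixed on the stage: a post 26 x 28 mm right of the strip and an arm over the strip (underside 16 mm, top 30 mm above the seat) that carries the spring plunger, a screw with a knob on top and a round steel nose, 8 mm across, pointing down at the seat. Origin on the plunger's axis at seat level, 30 mm in front of the fence; axes as the stage's.
- nose_axis (a point): Point of the seat under the plunger's nose (fixed). The nose starts 3.4 to 6.4 mm above it, so a 3 mm blade has 0.4 to 3.4 mm of play; the play is not measured. The nose is sprung: about 2 N at first touch, then about 7 N more per mm the screw goes down. Right: 3 to 8 N on the blade, which then slides at a pull of about 4 to 10 N (friction 0.6 on each face, give or take a fifth). Over 14 N crushes.
- knob_axis (a point): Grip point of the plunger's knob: on its axis, 46 mm above the seat; fixed, does not turn. The knob is an upright fluted dark cylinder, 29 mm across, 24 mm tall, its top 57 to 60 mm above the seat at the start; take it from above at any yaw. Clockwise from above, knob and nose go down 6 mm a full turn (fast thread). It turns with about 0.05 N m, stays where left, and has over a turn to go.
- objective: A microscope objective, 46 mm tall, 28 mm across, standing on the stage's top near its far left corner; a bystander, origin at the centre of its underside.
- canister: A clear objective canister with a black cap, 61 mm tall, 45 mm across; a bystander, origin at the centre of its underside.
- oil_bottle: An amber dropper bottle, 70 mm tall, 32 mm across; a bystander, origin at the centre of its underside.
- driver: A 170 mm screwdriver with a black handle, lying; a bystander, origin at the centre of its underside.
- dish: A clear round dish with lid, 62 mm across, 14 mm tall; a bystander, origin at the centre of its underside.
- slide_box: A low white and grey slide box 86 x 86 x 34 mm; a bystander, origin at the centre of its underside.
- pump_bottle: A small blue bottle with white cap, 70 mm tall, 45 mm across; a bystander, origin at the centre of its underside.
Mind the look-alikes: they are no part of the job. Leave any orange or pink look-alike of the gauge alone.

How it is judged:
On the way, in this order (a step that is already met when the one before it is completed fails the run):
1. the blade lies flat on the seat under the plunger with its end at the fence (within 4 mm) (x of gauge_tip in the frame of fence above -0.004 m and y of gauge_tip in the frame of fence between -0.012 and 0.012 m and z of gauge_tip in the frame of fence below 0.004 m and angle between gauge_tip's own z axis and vertical below 0.08 rad), for 0.2 s.
2. with the blade still at the fence (within 5 mm) and not held, the plunger is turned down until it presses the blade with 3 to 8 N (x of gauge_tip in the frame of fence above -0.005 m and y of gauge_tip in the frame of fence between -0.012 and 0.012 m and z of gauge_tip in the frame of fence below 0.004 m and angle between gauge_tip's own z axis and vertical below 0.08 rad and contact force between gauge and clamp between 3 and 8 N and contact force between the fingers and gauge below 0.3 N), for 0.3 s.
At the end, for the whole second after the job is handed in: The blade lies flat and still on the seat (its end within 12 mm of the strip's middle line), drawn back so that its end is 6 to 18 mm from the fence, still under the plunger's nose, which presses it with 3 to 8 N; nobody holds it (x of gauge_tip in the frame of fence between -0.018 and -0.006 m and y of gauge_tip in the frame of fence between -0.012 and 0.012 m and z of gauge_tip in the frame of fence below 0.004 m and angle between gauge_tip's own z axis and vertical below 0.08 rad and contact force between gauge and clamp between 3 and 8 N and contact force between the fingers and gauge below 0.3 N and linear speed of gauge below 0.01 m/s); the robot touches nothing.
It fails at once if the plunger crushes the blade (more than 14 N between clamp and gauge) (contact force between gauge and clamp above 14 N).
It fails at once if a bystander is moved more than 25 mm (distance of any of objective, canister, oil_bottle, driver, dish, slide_box, pump_bottle from where it was at the start of the episode above 0.025 m).
It also fails if it takes over 67 s, if anything falls off the work surface, if the arm or the gripper's body presses on something with over 40 N, if the wrist force passes 120 N, or if a joint passes its speed limit or range.

ROBOT

A 6-joint arm with a two-finger parallel gripper is mounted at the origin on the work surface. World frame = base frame: x ahead of the robot, y to its left, z up, the work surface at z = 0. Lengths are in m, angles in rad, forces in N, time in s.
With the tool pointing down it reaches from about 0.325 to 0.775 m from the base axis. Payload 9.3 kg.
Tool frame: the origin (TCP) lies where the fingers leave the gripper's body, on its centre line; the fingertips stand 73 mm ahead of it and the grasp point (between the pads) lies 54 mm ahead of it; z points along the fingers, y is the direction in which the jaws open and shut (so a half turn about z gives the same grasp; the last joint's range is limited). The gripper opens to 85 mm and grips with 20 to 120 N. Pads are 22 mm wide; open, the fingers measure 114 mm over their backs; the gripper's body (76 mm by 85 mm) begins 54 mm behind the grasp point. The pads swing forward as they close: fully open they stand 13 mm farther back than shut.
Start: joints at [-1.378, 0.259, 0.021, 1.334, 0, 1.418], TCP at [0.186, -0.517, 0.304] pointing down, gripper open.
Joint ranges: [-3.04, 3.04], [-0.91, 1.82], [-1.04, 1.36], [-1.92, 1.95], [-1.52, 1.45], [-3.14, 3.14]. Speed limits (rad/s): [2.22, 2.22, 2.79, 3.14, 3.14, 3.14].

INTERFACE

Orientations are given as [roll, pitch, yaw] about the fixed x, y, z axes, in that order (R = Rz(yaw) Ry(pitch) Rx(roll)).
In Python, from bench import ctrl gives the robot as it stands. The module is installed in compiled form; this text tells all that it offers. Calls block until the motion is done:
- ctrl.reach(position, orientation): joint-space move of the TCP to a pose.
- ctrl.movel(position, attitude=None, feed=0.15, contact_N=None): straight line of the TCP; attitude=None keeps the orientation; feed is the mean speed in m/s. With contact_N (N) it stops when the force on the tool has changed by that much, and returns True; else False.
- ctrl.movej(angles): joint-space move.
- ctrl.gripper_open() and ctrl.gripper_close(effort=None): open the fingers fully, or close them until they stop; effort is the grip in N (None keeps the last).
- ctrl.wait(seconds).
- ctrl.solve_ik(position, orientation): joint angles nearest the present ones, or None.
- ctrl.observe(): the state.
- ctrl.get_image(name): name is "scene" or "side" or "wrist"; returns (picture, depth): 384x512x3 uint8, red, green, blue; 384x512 float32, m along the optical axis (not along the pixel's ray), 0 where there is no reading.
- ctrl.camera_model(name): a dict with "camera_matrix" (3x3 intrinsics, pixels), "k1" (the pictures are not rectified: a ray, as slopes to the right and down, at radius r is drawn at 1 + k1 r^2 times it, then the intrinsics apply), "position" and "attitude" of the camera in the world; the wrist camera has in their place "T_tool_cam" (4x4, takes a point from camera to tool coordinates, whose origin is the TCP and whose axes are the flange's). Camera axes: x right, y down, z forward; pixel columns grow to the right and rows downward; lengths in m; the calibration is good to about 2 mm. A picture is of the moment at which its call begins: read the wrist's pose just before it. camera_model takes no time and is no camera call.
A pose or a line that the arm cannot do raises ctrl.PlanningError and nothing moves.
- ctrl.finish_job(): hands the job in, once; it reports no verdict.
The state is a dict: "clock": time; "joints": joint angles; "qd": joint speeds; "tau": joint torques, N m; "eef_pos": TCP position; "eef_rot": TCP orientation; "contact_force": force on the tool from outside, world axes, zero at the start; "torque": the same for the moment, N m; "opening": opening from 0.0 (shut) to 1.0 (fully open).
Only numpy, scipy, OpenCV 4.12 (cv2) and the standard library are available. Lean on these libraries where they do the work, as an engineer would, in place of code of your own. Each camera call takes 0.05 s, during which the arm holds its last target. There are 200 camera calls.

## Working session

There is one attempt and no reset: what is moved stays moved. The work goes in short steps, each a Python script; the robot and the scene stay as the last script left them, time stands still between calls to the robot, and variables do not carry over. Pictures are saved under pics/ and viewed, about 8 in all and at most 12, crops included, and the job is handed in when it is done.

```bash
mkdir -p pics; cat > h.py <<'E'
import numpy as np, cv2
from bench import ctrl
from scipy.spatial.transform import Rotation as R
def Rm(a): return R.from_euler('xyz',a).as_matrix()
def cam(name,st=None):
    m=ctrl.camera_model(name); K=np.array(m["camera_matrix"])
    if name=="wrist":
        T=np.eye(4);T[:3,:3]=Rm(st["eef_rot"]);T[:3,3]=st["eef_pos"];T=T@np.array(m["T_tool_cam"])
        return K,m["k1"],T[:3,3],T[:3,:3]
    a=np.array(m["attitude"]); 
    return K,m["k1"],np.array(m["position"]),(a if a.shape==(3,3) else Rm(a))
def rays(c,uv):
    K,k1,p,A=c; uv=np.atleast_2d(np.array(uv,float))
    d=np.c_[(uv[:,0]-K[0,2])/K[0,0],(uv[:,1]-K[1,2])/K[1,1]]
    s=d.copy()
    for _ in range(20): s=d/(1+k1*(s**2).sum(1,keepdims=True))
    return s
def onplane(c,uv,z):
    s=rays(c,uv); d=np.c_[s,np.ones(len(s))]@c[3].T
    return c[2]+d*((z-c[2][2])/d[:,2])[:,None]
def pts(c,uv,dep):
    s=rays(c,uv); return c[2]+(np.c_[s,np.ones(len(s))]*np.array(dep).reshape(-1,1))@c[3].T
def proj(c,P):
    K,k1,p,A=c; q=(np.atleast_2d(P)-p)@A; s=q[:,:2]/q[:,2:]; s=s*(1+k1*(s**2).sum(1,keepdims=True))
    return s*[K[0,0],K[1,1]]+[K[0,2],K[1,2]]
def snap(name):
    st=ctrl.observe(); im,d=ctrl.get_image(name); return cv2.cvtColor(im,cv2.COLOR_RGB2BGR),d,cam(name,st)
E
python3 - <<'E'
from h import *
ims=[]
for n in("scene","side","wrist"):
    im,d,c=snap(n); np.savez(f"pics/{n}0.npz",im=im,d=d,K=c[0],k1=c[1],p=c[2],A=c[3]); print(n,c[2],c[3][:,2],c[0][0,0],c[1])
    if n!="wrist": ims.append(im)
    cv2.imwrite(f"pics/{n}0.png",cv2.resize(im,(768,576)))
print(ctrl.observe())
E
```

```text
scene [ 1.18168293 -0.42600606  0.86254828] [-0.61061179  0.40739732 -0.67910284] 443.18936364567486 -0.08145397794992462
side [0.01992592 0.60067128 0.7938497 ] [ 0.47250278 -0.55366013 -0.68571247] 380.3684894496193 0.0021558987613837875
wrist [ 0.26624443 -0.48929367  0.37258259] [-0.30873389 -0.11119255 -0.9446267 ] 266.74426956838886 -0.031203190958264803
{'clock': 0.15, 'joints': array([-1.37761520e+00,  2.59061513e-01,  2.09317149e-02,  1.33368026e+00,
       -9.00408091e-06,  1.41817911e+00]), 'qd': array([-0.00129026, -0.00388975,  0.00130015, -0.00038736, -0.00026387,
        0.00032959]), 'tau': array([ 2.66690266e-03, -5.55971432e+01,  3.44661176e+01,  1.14391927e-02,
       -2.18823020e-04, -2.34452777e-07]), 'eef_pos': array([ 0.18637974, -0.51731358,  0.30340402]), 'eef_rot': array([-3.14058934e+00, -1.45213343e-04,  3.45798273e-01]), 'contact_force': array([-0.1536922 ,  0.11429909, -1.17021349]), 'torque': array([0.00263142, 0.00413757, 0.03072829]), 'opening': 1.0011185414526769}
```

View pics/scene0.png

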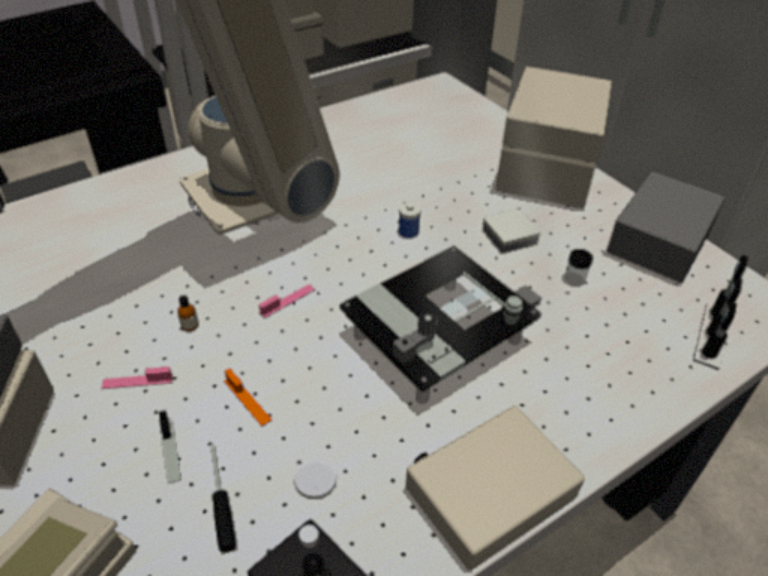

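View pics/side0.png

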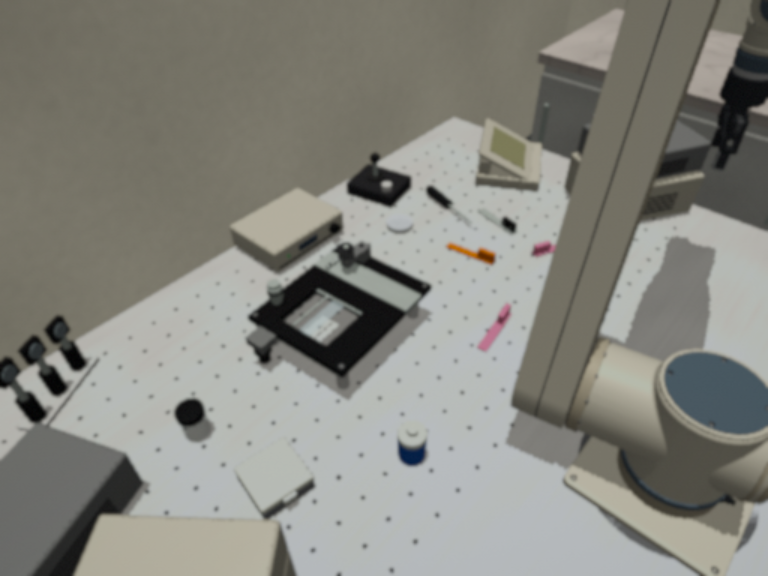

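Scene (768 px picture): the candidates are pink at (287,300) and (140,378), orange at (247,397), and a black grip with a steel blade, grip (165,425) and tip (173,480). The last one fits the gauge. The driver is the long item at (222,500). The stage plate is at (440,315), with the seat strip running from (375,290) to (450,365) and the knob at about (428,325). I'll get coarse positions from these.

```bash
python3 - <<'E'
from h import *
f=np.load("pics/scene0.npz"); c=(f["K"],float(f["k1"]),f["p"],f["A"])
print("grip,tip",onplane(c,np.array([[165,413],[173,480]])/1.5,.015))
S=np.array([[453,248],[343,308],[425,388],[540,318]])/1.5
P=onplane(c,S,.075);print("stage corners",P,P.mean(0))
P4=np.roll(P,-1,0)-P;print(np.linalg.norm(P4,axis=1))
g=np.load("pics/side0.npz"); c2=(g["K"],float(g["k1"]),g["p"],g["A"])
P=onplane(c2,np.array([[340,373],[430,289],[338,245],[250,318]])/1.5,.075);print(P,P.mean(0),np.linalg.norm(np.roll(P,-1,0)-P,axis=1))
print(onplane(c2,np.array([[510,225],[480,211]])/1.5,.015))
E
```

```text
grip,tip [[ 0.49664017 -0.36337646  0.015     ]
 [ 0.61471146 -0.39483552  0.015     ]]
stage corners [[ 0.47230189  0.21073019  0.075     ]
 [ 0.49826996 -0.04094675  0.075     ]
 [ 0.70789182 -0.02375793  0.075     ]
 [ 0.69281181  0.22300154  0.075     ]] [0.59281887 0.09225676 0.075     ]
[0.25301309 0.21032541 0.24721983 0.22085111]
[[ 0.46591934  0.2212701   0.075     ]
 [ 0.47804471 -0.02788429  0.075     ]
 [ 0.70051457 -0.01076989  0.075     ]
 [ 0.67320467  0.23593259  0.075     ]] [0.57942082 0.10463713 0.075     ] [0.24944926 0.22312718 0.24820948 0.20780326]
[[ 0.50956716 -0.36757734  0.015     ]
 [ 0.59302858 -0.36902456  0.015     ]]
```

```bash
python3 - <<'E'
from h import *
ims=[]
for i,(p,y) in enumerate([((.545,-.375,.24),-.15),((.56,.05,.33),.08)]):
    ctrl.reach(list(p),[np.pi,0,y]); ctrl.wait(.3)
    im,d,c=snap("wrist"); np.savez(f"pics/w{i+1}.npz",im=im,d=d,K=c[0],k1=c[1],p=c[2],A=c[3])
    cv2.imwrite(f"pics/w{i+1}.png",cv2.resize(im,(768,576),interpolation=cv2.INTER_CUBIC))
    print(ctrl.observe()["clock"],ctrl.observe()["eef_pos"],c[2])
E
```

```text
1.95 [ 0.54460021 -0.37545979  0.24017831] [ 0.62837645 -0.38898232  0.30951636]
3.9 [0.56011591 0.04952389 0.32984108] [0.64478252 0.05542904 0.39900425]
```

View pics/w1.png

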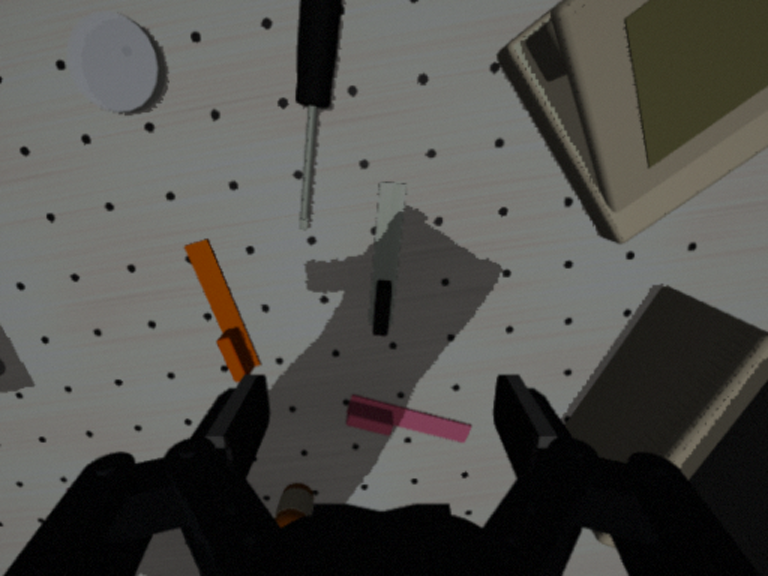

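View pics/w2.png

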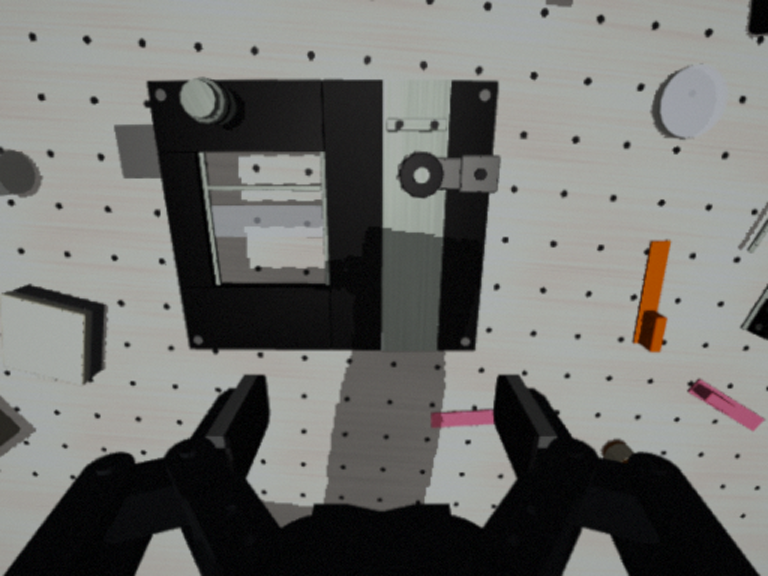

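The first picture shows the gauge: black grip at (382,307) and steel blade end at (391,183). Orange at (225,300) and pink at (410,418) are the look-alikes. The second shows the stage with corners (150,81), (497,81), (475,350), (190,350), knob at (421,175) and fence at (417,125). Next I'll refine these with masks, plus one enlarged confirming crop.

```bash
python3 - <<'E'
from h import *
def ld(n):
    f=np.load(f"pics/{n}.npz"); return f["im"],f["d"],(f["K"],float(f["k1"]),f["p"],f["A"])
r=lambda a:(np.array(a,float)+.5)/1.5-.5
im,d,c=ld("w1")
g=im.max(2); x0,y0=235,175; m=(g[y0:235,x0:280]<35).astype(np.uint8)
n,lab,st,cen=cv2.connectedComponentsWithStats(m); k=1+np.argmax(st[1:,4]); print("grip blob",st[k],cen[k])
ys,xs=np.where(lab==k); rc=cv2.minAreaRect(np.c_[xs+x0,ys+y0].astype(np.float32));print(rc)
bp=cv2.boxPoints(rc);print("grip box z.026",onplane(c,bp,.026))
P=onplane(c,bp,.026);print(np.linalg.norm(np.roll(P,-1,0)-P,axis=1))
tip=onplane(c,r([[377,182],[406,183.5]]),.003);print("tip",tip,tip.mean(0))
cr1=cv2.resize(im[105:240,200:310],None,fx=3.5,fy=3.5,interpolation=cv2.INTER_CUBIC)
im,d,c=ld("w2")
C=r([[150,81],[497,81],[475.5,350],[189.5,350]])
P=onplane(c,C,.075);print("plate",P,P.mean(0),np.linalg.norm(np.roll(P,-1,0)-P,axis=1))
for a,b in((0,3),(1,2)):
    v=P[a]-P[b];print("yaw",np.arctan2(v[1],v[0]))
v=P[0]-P[1];print("yaw x",np.arctan2(v[1],v[0])-np.pi/2)
v=P[3]-P[2];print("yaw x",np.arctan2(v[1],v[0])-np.pi/2)
print("fence near-top corners z .081",onplane(c,r([[387,131],[447,131]]),.081))
print("knob z .133",onplane(c,r([[421,175]]),.133), "depth", pts(c,r([[405,175]]),[d[116,270]]),pts(c,r([[300,330]]),[d[220,200]]))
cr2=cv2.resize(im[40:150,240:345],None,fx=3.8,fy=4.3,interpolation=cv2.INTER_CUBIC)
cr2=cv2.resize(im[40:150,240:345],(400,472),interpolation=cv2.INTER_CUBIC);cr1=cv2.resize(cr1,(385,472))
cv2.imwrite("pics/crop1.png",np.hstack([cr1,cr2]))
E
```

```text
grip blob [ 14  11  12  38 391] [19.37595908 29.69309463]
((254.5, 204.5), (37.0, 11.0), 90.0)
grip box z.026 [[ 0.54397989 -0.3710156   0.026     ]
 [ 0.5421358  -0.38308663  0.026     ]
 [ 0.49755585 -0.37663826  0.026     ]
 [ 0.49949518 -0.3639629   0.026     ]]
[0.01221108 0.04504391 0.01282286 0.04504031]
tip [[ 0.61106372 -0.38369923  0.003     ]
 [ 0.60676894 -0.4047865   0.003     ]] [ 0.60891633 -0.39424286  0.003     ]
plate [[ 0.68505818  0.2285848   0.075     ]
 [ 0.70396534 -0.02525361  0.075     ]
 [ 0.48654647 -0.04300295  0.075     ]
 [ 0.4660073   0.21529722  0.075     ]] [0.58539432 0.09390636 0.075     ] [0.25454159 0.21814216 0.25911548 0.21945352]
yaw 0.06058557524115245
yaw 0.08145597378348335
yaw x 0.07434771311902866
yaw x 0.07934969878341636
fence near-top corners z .081 [[0.6628553  0.0520611  0.081     ]
 [0.66645314 0.00775701 0.081     ]]
knob z .133 [[0.63543411 0.02875203 0.133     ]] depth [[0.63456909 0.03887957 0.1318127 ]] [[0.49324332 0.11542351 0.07345007]]
```

View pics/crop1.png

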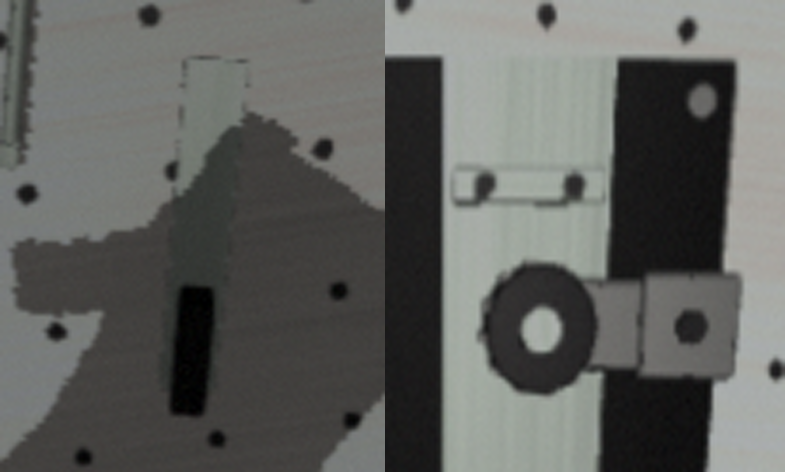

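The crop confirms the gauge (black grip, bare steel blade), the fence and the knob. The sizes check out: plate 219 x 257 mm, rear-to-tip 113 mm, and the fence and knob agree with the stage pose to about 1 mm. Now I'll pick it up.

```bash
cat >> h.py <<'E'
YS=.077; F0=np.array([.6652,.0298,.075]); RS=R.from_euler('z',YS).as_matrix()
def W(x,y,z): return (F0+RS@np.array([x,y,z])).tolist()   # fence frame -> world
DN=[np.pi,0,YS]
def fr(p): return RS.T@(np.array(p)-F0)
def say(t):
    s=ctrl.observe(); print(t,"t=%.2f"%s["clock"],"fence-frame",np.round(fr(s["eef_pos"])*1e3,2),"F",np.round(RS.T@s["contact_force"],2),"Tz %.3f"%s["torque"][2],"op %.3f"%s["opening"]); return s
E
python3 - <<'E'
from h import *
f=np.load("pics/w2.npz"); d=f["d"]; c=(f["K"],float(f["k1"]),f["p"],f["A"])
v,u=np.mgrid[40:240,120:340]; v=v.ravel();u=u.ravel(); ok=d[v,u]>0; P=pts(c,np.c_[u,v][ok],d[v,u][ok]); q=(P-F0)@RS
s=(abs(q[:,1])<.02)&(q[:,0]>-.12)&(q[:,0]<-.06); print("seat z",np.median(q[s,2]),q[s,2].std(),s.sum())
kc=q[:,:2]-[-.03,0]; rr=np.hypot(*kc.T); s2=(rr<.012)&(rr>.006)&(q[:,2]>.04); print("knob z",np.median(q[s2,2]),q[s2,2].mean(),q[s2,2].std(),s2.sum(), "centre all",q[(q[:,2]>.05)&(rr<.03)].mean(0))
g=[.517,-.3745]; a=[np.pi,0,-.21]
ctrl.reach(g+[.16],a); ctrl.movel(g+[.079],feed=.12); ctrl.gripper_close(40); say("closed")
print(ctrl.observe()["eef_pos"])
ctrl.movel(g+[.26],feed=.2); say("up"); im,d,c=snap("wrist"); cv2.imwrite("pics/hold.png",im)
ctrl.reach(W(-.157,0,.175),DN); say("over")
im,d,c=snap("wrist"); cv2.imwrite("pics/over.png",im[:, :])
E
```

```text
seat z -0.0006302040055534558 0.0007218210319534581 1519
knob z 0.05640356186005481 0.05639509848739785 0.0007052207944386216 375 centre all [-0.02938788  0.00146135  0.05619266]
closed t=7.08 fence-frame [-178.8  -391.78    4.26] F [-0.68 -0.2   3.28] Tz -0.010 op 0.134
[ 0.51706996 -0.37457578  0.07926309]
up t=8.13 fence-frame [-179.14 -391.44  183.68] F [-0.27  0.6  -1.85] Tz -0.009 op 0.129
over t=9.64 fence-frame [-156.61   -0.83  174.95] F [ 0.31 -0.25 -0.48] Tz 0.012 op 0.130
```

View pics/over.png

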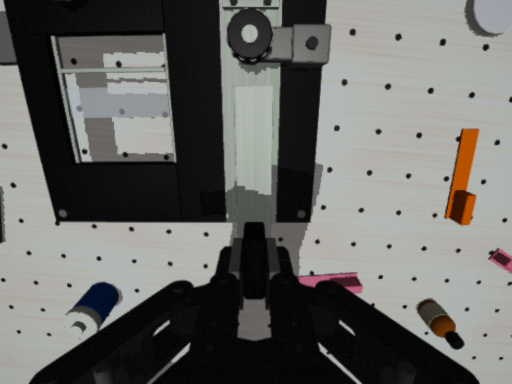

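The gauge is held straight in line with the strip; the blade end is at (255,87) and the knob at (250,35). Depth puts the knob top 57.0 mm above the seat, so the play is probably small, about 0.4 mm. Now lower, release so it lies flat, regrip lightly and slide.

```bash
python3 - <<'E'
from h import *
ctrl.movel(W(-.157,0,.095),feed=.15); ctrl.wait(.2); say("near")
print(ctrl.movel(W(-.157,0,.072),feed=.02,contact_N=3)); s=say("touch")
ctrl.gripper_open(); say("open")
z=.079
ctrl.movel(W(-.157,0,z),feed=.05); ctrl.gripper_close(20); say("regrip")
ctrl.wait(.2); say("still")
im,d,c=snap("wrist"); cv2.imwrite("pics/seat.png",im)
print(ctrl.movel(W(-.093,0,z),feed=.04,contact_N=5)); say("slid"); ctrl.wait(.2); say("settled")
im,d,c=snap("wrist"); cv2.imwrite("pics/slid.png",im)
E
```

```text
near t=10.57 fence-frame [-1.5655e+02 -1.5000e-01  9.5930e+01] F [-0.28  0.54 -0.67] Tz 0.043 op 0.133
True
touch t=11.36 fence-frame [-1.571e+02  5.000e-02  7.920e+01] F [-0.72 -0.1   5.76] Tz 0.052 op 0.130
open t=12.07 fence-frame [-1.5741e+02  9.0000e-02  7.8730e+01] F [0.05 1.83 0.44] Tz 0.024 op 0.999
regrip t=12.97 fence-frame [-1.5697e+02  2.0000e-02  7.9080e+01] F [-0.24  0.    0.55] Tz 0.001 op 0.129
still t=13.18 fence-frame [-1.5698e+02 -1.0000e-02  7.9080e+01] F [0.65 0.21 2.34] Tz -0.013 op 0.133
True
slid t=14.03 fence-frame [-1.3111e+02 -1.0000e-01  7.9090e+01] F [2.86 0.39 4.21] Tz 0.004 op 0.131
settled t=14.22 fence-frame [-132.37    0.     79.05] F [ 2.26 -0.74  4.64] Tz -0.007 op 0.137
```

View pics/slid.png

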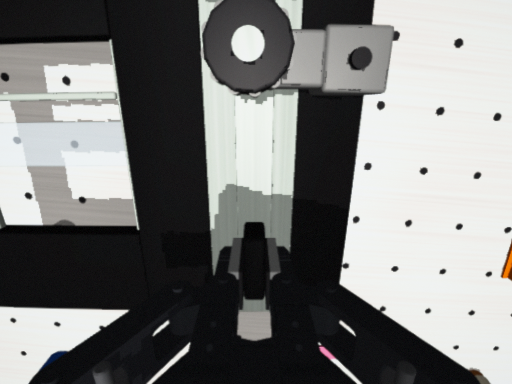

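The blade end is hidden under the knob at (250,85), about -37 mm from the fence, which is near the nose edge. The x-force does not look like a block, so I'll try on slowly.

```bash
python3 - <<'E'
from h import *
z=.079
for tx in (-.124,-.112,-.0925):
    b=ctrl.movel(W(tx,0,z),feed=.03,contact_N=7); s=say("slid %s %s"%(tx,b))
    if b: break
E
```

```text
slid -0.124 True t=14.48 fence-frame [-1.3171e+02  7.0000e-02  7.9070e+01] F [0.16 0.22 4.28] Tz -0.013 op 0.137
```

```bash
python3 - <<'E'
from h import *
def F(n=6):
    a=[]
    for _ in range(n): ctrl.wait(.03); a.append(RS.T@ctrl.observe()["contact_force"])
    a=np.array(a); return np.round(a.mean(0),2),np.round(a.std(0),2)
print(F())
ctrl.movel(W(-.1308,0,.079),feed=.03); print(F()); say("")
ctrl.movel(W(-.1298,0,.079),feed=.03); print(F()); say("")
ctrl.movel(W(-.1288,0,.079),feed=.03); print(F()); say("")
E
```

```text
(array([0.12, 0.02, 3.81]), array([0.48, 0.22, 0.42]))
(array([-3.86,  0.05,  7.88]), array([0.48, 0.36, 0.14]))
 t=15.13 fence-frame [-1.3168e+02  7.0000e-02  7.9060e+01] F [-3.35 -0.33  7.85] Tz -0.051 op 0.140
(array([-4.65,  0.  ,  7.8 ]), array([0.66, 0.51, 0.21]))
 t=15.58 fence-frame [-1.3076e+02  9.0000e-02  7.9070e+01] F [-4.66 -0.82  7.54] Tz -0.016 op 0.137
(array([-4.5 ,  0.32,  8.18]), array([0.15, 0.56, 0.4 ]))
 t=16.03 fence-frame [-1.2977e+02  8.0000e-02  7.9070e+01] F [-4.54  0.38  8.23] Tz -0.029 op 0.132
```

```bash
cat >> h.py <<'E'
def F(n=6):
    a=[]
    for _ in range(n): ctrl.wait(.03); a.append(RS.T@ctrl.observe()["contact_force"])
    return np.round(np.mean(a,0),2)
E
python3 - <<'E'
from h import *
z=.079
for i in range(4):
    f=F(3); print(z,f)
    if f[2]<3: break
    z+=.0003 if f[2]>5 else .00015; ctrl.movel(W(-.1298,0,z),feed=.02)
for tx in (-.126,-.122,-.115):
    ctrl.movel(W(tx,0,z),feed=.04); f=F(3); say(str(f))
    if f[0]<-8: break
E
```

```text
0.079 [-4.56 -0.39  8.37]
0.0793 [-1.94 -0.    2.33]
[ 0.35  0.07 -0.38] t=16.83 fence-frame [-1.2572e+02 -2.0000e-02  7.9130e+01] F [ 0.17  0.38 -0.31] Tz 0.006 op 0.139
[ 0.29  0.46 -0.28] t=17.18 fence-frame [-121.91   -0.     79.21] F [ 0.57  0.68 -0.61] Tz 0.006 op 0.135
[ 0.48 -0.07 -0.76] t=17.61 fence-frame [-1.1492e+02  2.0000e-02  7.9270e+01] F [ 0.8  -0.7  -1.14] Tz 0.009 op 0.132
```

```bash
python3 - <<'E'
from h import *
z=.0792
ctrl.movel(W(-.100,0,z),feed=.06); say(str(F(2)))
tx=-.100
while tx<-.085:
    tx+=.0015; ctrl.movel(W(tx,0,z),feed=.03); f=F(2); 
    if f[0]<-5: break
say(str((tx,f)))
ctrl.gripper_open(); ctrl.wait(.15); say("open"); 
im,d,c=snap("wrist"); cv2.imwrite("pics/fence.png",cv2.resize(im,(768,576),interpolation=cv2.INTER_CUBIC))
np.savez("pics/w3.npz",im=im,d=d,K=c[0],k1=c[1],p=c[2],A=c[3])
ctrl.movel(W(-.105,0,.135),feed=.2)
im,d,c=snap("scene")
np.savez("pics/s3.npz",im=im,d=d,K=c[0],k1=c[1],p=c[2],A=c[3])
say("")
E
```

```text
[0.12 0.34 0.43] t=18.07 fence-frame [-9.981e+01  1.000e-02  7.913e+01] F [0.02 0.69 0.57] Tz 0.002 op 0.133
(-0.091, array([-12.17,  -0.54,   6.97])) t=19.98 fence-frame [-9.317e+01  9.000e-02  7.905e+01] F [-12.64  -0.64   7.15] Tz 0.010 op 0.135
open t=20.83 fence-frame [-9.101e+01  1.000e-02  7.917e+01] F [-0.45  0.52 -0.39] Tz 0.009 op 0.999
 t=21.38 fence-frame [-1.0512e+02  3.0000e-02  1.3477e+02] F [-1.3   0.68  0.27] Tz -0.003 op 1.001
```

View pics/fence.png

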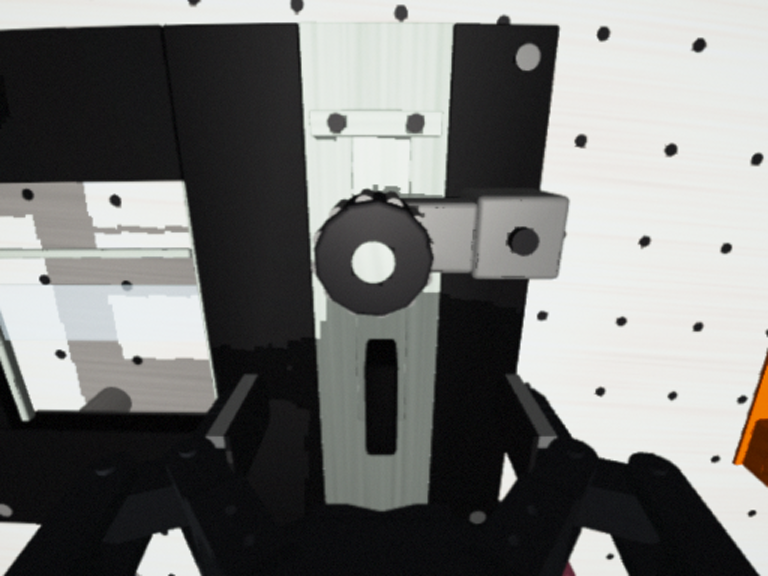

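The blade end touches the fence at (382,137), centred on the strip and under the nose, and the fence contact gave 12 N. Now the knob: first turn about 0.7 mm (42°), which is at most about 4 N if the play is the minimum 0.4 mm.

```bash
cat >> h.py <<'E'
KX,KY=-.0298,.0006
def turn(deg,yaw0,lift=True):
    """clockwise deg, starting tool yaw YS+yaw0"""
    a=[np.pi,0,YS+yaw0]
    ctrl.reach(W(KX,KY,.145),a); ctrl.movel(W(KX,KY,.107),feed=.12); ctrl.gripper_close(40); s=say("gripped")
    y0=s["eef_rot"][2]; j=np.array(s["joints"]); print("j6",j[5])
    n=max(1,int(np.ceil(abs(deg)/15)))
    for i in range(n):
        j2=j.copy(); j2[5]+=np.radians(deg)*(i+1)/n; ctrl.movej(j2.tolist()); s=say("turn %.1f"%np.degrees((y0-s["eef_rot"][2]+np.pi)%(2*np.pi)-np.pi) if 0 else "turn")
        print("  cw deg",np.degrees((y0-s["eef_rot"][2]+np.pi)%(2*np.pi)-np.pi))
    ctrl.gripper_open(); s=say("freed"); 
    ctrl.movel(W(KX,KY,.145),feed=.2)
E
python3 - <<'E'
from h import *
q=ctrl.solve_ik(W(KX,KY,.107),[np.pi,0,YS+np.pi/2+.3]); q2=ctrl.solve_ik(W(KX,KY,.107),[np.pi,0,YS-np.pi/2+.3]); print(q[5],q2[5],ctrl.observe()["joints"][5])
turn(42,np.pi/2+.3 if q[5]<1.6 else -np.pi/2+.3)
im,d,c=snap("wrist"); cv2.imwrite("pics/turn1.png",im)
say("")
E
```

```text
1.1061831400390663 -2.0354095135507273 2.9541527294052647
gripped t=24.02 fence-frame [-29.6    0.61 107.55] F [-0.06  0.13  4.38] Tz 0.001 op 0.324
j6 1.10620381482708
turn t=24.36 fence-frame [-29.81   0.57 107.41] F [-2.46 -0.35  1.27] Tz -0.078 op 0.327
  cw deg 13.766061266747148
turn t=24.70 fence-frame [-30.03   0.65 107.2 ] F [-2.39  0.22  0.11] Tz -0.013 op 0.325
  cw deg 27.613098282234915
turn t=25.04 fence-frame [-30.17   0.7  107.03] F [-4.68  0.64 -1.87] Tz -0.038 op 0.324
  cw deg 41.55265966891761
freed t=25.64 fence-frame [-29.5    0.6  107.61] F [ 0.24  0.89 -0.94] Tz 0.017 op 0.997
 t=26.02 fence-frame [-29.8    0.6  145.03] F [-0.02  0.72 -0.23] Tz -0.025 op 1.000
```

```bash
cat >> h.py <<'E'
def grab(x):
    ctrl.reach(W(x,0,.135),DN); ctrl.movel(W(x,0,.0794),feed=.12); ctrl.gripper_close(20); print("grab",F(4)); say("")
E
python3 - <<'E'
from h import *
grab(-.0932)
for i in range(1,6):
    ctrl.movel(W(-.0932-.0007*i,0,.0794),feed=.02); f=F(3); s=ctrl.observe(); print(i,f,np.round(fr(s["eef_pos"])*1e3,2))
say("")
E
```

```text
grab [-0.94  0.68  3.15]
 t=28.48 fence-frame [-9.317e+01  1.000e-02  7.963e+01] F [-0.84  0.4   3.48] Tz 0.023 op 0.133
1 [1.84 1.11 4.37] [-9.352e+01 -4.000e-02  7.963e+01]
2 [3.41 0.31 4.84] [-9.425e+01 -9.000e-02  7.963e+01]
3 [ 3.62 -0.02  5.57] [-9.508e+01 -8.000e-02  7.966e+01]
4 [ 3.46 -0.59  5.49] [-9.585e+01 -8.000e-02  7.964e+01]
5 [4.   0.02 5.55] [-9.656e+01 -7.000e-02  7.964e+01]
 t=30.23 fence-frame [-9.656e+01 -7.000e-02  7.964e+01] F [ 3.57 -0.62  5.83] Tz -0.012 op 0.132
```

The pull is 3.6 N, but a 5.5 N down-press from my hand explains most of it. I'll unload the hand and repeat the test, pushing back towards the fence.

```bash
python3 - <<'E'
from h import *
z=.0794
for i in range(4):
    f=F(2); print(round(z,5),f)
    if f[2]<.8: break
    z+=.0002 if f[2]>3 else .0001; ctrl.movel(W(-.0967,0,z),feed=.02)
for x in(-.0958,-.0948,-.0938):
    ctrl.movel(W(x,0,z),feed=.02); print("push",x,F(3))
for x in(-.0945,-.0952,-.0960):
    ctrl.movel(W(x,0,z),feed=.02); print("pull",x,F(3))
say(""); print(z)
E
```

```text
0.0794 [3.49 0.55 5.77]
0.0796 [ 2.65 -0.76  4.94]
0.0798 [ 1.82 -0.71  3.21]
0.08 [ 0.16 -0.63  0.27]
push -0.0958 [-0.73 -0.08 -0.65]
push -0.0948 [ 0.08  0.13 -1.8 ]
push -0.0938 [ 0.48  0.09 -2.31]
pull -0.0945 [ 0.56 -0.11 -2.38]
pull -0.0952 [ 0.18  0.09 -2.9 ]
pull -0.096 [-0.07  0.04 -2.36]
 t=33.34 fence-frame [-9.609e+01  1.000e-02  8.001e+01] F [-0.06  0.01 -1.8 ] Tz -0.029 op 0.134
0.08000000000000002
```

The blade is still slack: no friction at all with the hand unloaded. I'll re-estimate the knob height from the closer stored depth image before choosing the next turn.

```bash
python3 - <<'E'
from h import *
for n in("w2","w3"):
    f=np.load(f"pics/{n}.npz"); d=f["d"]; c=(f["K"],float(f["k1"]),f["p"],f["A"])
    v,u=[a.ravel() for a in np.mgrid[5:260,60:400]]; ok=d[v,u]>0; P=pts(c,np.c_[u,v][ok],d[v,u][ok]); q=(P-F0)@RS
    def near(m,t): 
        A=np.c_[q[m,:2],np.ones(m.sum())]; k=np.linalg.lstsq(A,q[m,2],rcond=None)[0]; print(n,t,m.sum(),"z at knob %.5f"%(k@[-.03,0,1]),"slopes",k[:2].round(4),"res",np.std(q[m,2]-A@k).round(5))
    st=(abs(q[:,2])<.0025)&(abs(q[:,1])<.022)&(abs(q[:,1])>.013)&(q[:,0]<.02)&(abs(q[:,0]+.03)>.025); near(st,"seat")
    bl=(abs(q[:,2]-.0)<.003)&(q[:,1]>.03)&(q[:,1]<.05)&(abs(q[:,0]+.03)<.06); near(bl,"black plate")
    kc=np.hypot(q[:,0]-KX,q[:,1]-.001); near((kc<.0125)&(kc>.006)&(q[:,2]>.05),"knob")
    near((abs(q[:,0]-KX)<.006)&(q[:,1]<-.022)&(q[:,1]>-.06)&(q[:,2]>.02)&(q[:,2]<.04),"arm/post top (30)")
    print(np.unique(np.round(np.diff(np.unique(d[100:110,200:260])),6))[:5])
E
```

```text
w2 seat 1624 z at knob -0.00059 slopes [ 0.0005 -0.0026] res 0.00069
w2 black plate 1869 z at knob -0.00087 slopes [0.0008 0.0027] res 0.00075
w2 knob 425 z at knob 0.05640 slopes [0.0025 0.0033] res 0.00069
w2 arm/post top (30) 385 z at knob 0.02895 slopes [ 0.0071 -0.0198] res 0.00155
[0.e+00 1.e-06 2.e-06 3.e-06 4.e-06]
w3 seat 3075 z at knob -0.00075 slopes [-0.0001 -0.0005] res 0.00064
w3 black plate 7829 z at knob -0.00073 slopes [ 0.0002 -0.0022] res 0.00064
w3 knob 2922 z at knob 0.05639 slopes [-0.0006 -0.0014] res 0.00059
w3 arm/post top (30) 1949 z at knob 0.02895 slopes [-0.0136 -0.023 ] res 0.0015
[0.e+00 1.e-06 2.e-06 3.e-06 4.e-06]
```

```bash
python3 - <<'E'
from h import *
ctrl.movel(W(-.0925,0,.0798),feed=.03); print(F(2)); s=say("")
ctrl.gripper_open(); ctrl.movel(W(-.0932,0,.135),feed=.25)
turn(33,np.pi/2+.3)
grab(-.0932)
z=.0796
for i in range(5):
    ctrl.movel(W(-.0932,0,z),feed=.02); f=F(2); print(round(z,5),f)
    if f[2]<1.5: break
    z+=.0002
for x in(-.0940,-.0948,-.0956):
    ctrl.movel(W(x,0,z),feed=.02); print("pull",x,F(2),fr(ctrl.observe()["eef_pos"])[0].round(5))
say("")
E
```

```text
[-4.93  0.45  0.01]
 t=33.67 fence-frame [-9.298e+01  9.000e-02  7.971e+01] F [-4.83  0.48  0.03] Tz 0.034 op 0.136
gripped t=37.40 fence-frame [-29.61   0.59 107.54] F [-0.11  0.53  4.32] Tz 0.003 op 0.325
j6 1.1061733133592597
turn t=37.70 fence-frame [-29.78   0.57 107.47] F [-1.43 -0.79  1.61] Tz -0.027 op 0.324
  cw deg 10.766681314667972
turn t=38.00 fence-frame [-29.93   0.59 107.31] F [-2.11 -0.81  1.28] Tz -0.039 op 0.322
  cw deg 21.607195143869728
turn t=38.30 fence-frame [-30.07   0.66 107.21] F [-3.68  0.5  -1.34] Tz -0.022 op 0.323
  cw deg 32.54642541265913
freed t=38.90 fence-frame [-29.55   0.56 107.61] F [ 0.01  0.04 -0.13] Tz 0.027 op 0.996
grab [-1.15  0.78  3.88]
 t=41.81 fence-frame [-9.318e+01  1.000e-02  7.962e+01] F [-1.45  0.29  3.83] Tz -0.018 op 0.137
0.0796 [-0.76  0.47  2.87]
0.0798 [ 1.64  0.7  -0.5 ]
pull -0.094 [ 2.78  0.06 -2.26] -0.0939
pull -0.0948 [ 3.05 -0.45 -2.85] -0.09492
pull -0.0956 [ 2.67 -0.41 -3.48] -0.09569
 t=43.39 fence-frame [-95.69  -0.    79.79] F [ 2.23  0.2  -3.4 ] Tz -0.041 op 0.137
```

The pull is now about 2.8 N with a slight lift from my hand, so the nip is roughly 3 N, which is borderline light. I'll push back to the fence, add 20° (about +2.3 N) and then do the proving draw.

```bash
python3 - <<'E'
from h import *
ctrl.movel(W(-.0923,0,.0797),feed=.03); print(F(2)); s=say("")
ctrl.gripper_open(); ctrl.movel(W(-.0932,0,.130),feed=.3)
turn(20.5,np.pi/2+.3)
ctrl.wait(.1)
grab(-.0932)
ctrl.movel(W(-.0932,0,.0797),feed=.02); print(F(2))
for x in(-.0945,-.0965,-.0985,-.1005,-.1030,-.1050):
    ctrl.movel(W(x,0,.0797),feed=.025); print("pull",x,F(2),fr(ctrl.observe()["eef_pos"]).round(5))
say("")
E
```

```text
[-4.26 -0.35  2.62]
 t=43.72 fence-frame [-93.01   0.12  79.64] F [-5.09 -0.7   2.33] Tz -0.097 op 0.132
gripped t=47.39 fence-frame [-29.62   0.62 107.54] F [-0.91  0.62  5.04] Tz -0.015 op 0.322
j6 1.1061664409149938
turn t=47.68 fence-frame [-29.78   0.58 107.47] F [-0.36 -0.48  1.79] Tz -0.076 op 0.321
  cw deg 10.027332962979871
turn t=47.98 fence-frame [-29.92   0.59 107.35] F [-2.14 -0.62  0.29] Tz -0.043 op 0.325
  cw deg 20.12338818308454
freed t=48.58 fence-frame [-29.59   0.62 107.55] F [-0.14 -0.45 -0.5 ] Tz -0.021 op 1.000
grab [-1.53  0.89  3.94]
 t=51.76 fence-frame [-9.320e+01  4.000e-02  7.958e+01] F [-1.35  1.33  4.67] Tz 0.013 op 0.131
[0.3  0.68 1.54]
pull -0.0945 [ 4.65 -0.09 -2.05] [-9.420e-02 -6.000e-05  7.967e-02]
pull -0.0965 [ 1.36 -0.76 -0.02] [-0.09687 -0.0001   0.07963]
pull -0.0985 [ 1.47 -0.52 -1.29] [-9.868e-02 -4.000e-05  7.964e-02]
pull -0.1005 [ 1.42 -0.36 -0.51] [-1.0071e-01  3.0000e-05  7.9660e-02]
pull -0.103 [ 0.34 -0.6  -0.72] [-1.0334e-01  3.0000e-05  7.9660e-02]
pull -0.105 [ 1.62 -0.8  -1.91] [-1.0515e-01  4.0000e-05  7.9660e-02]
 t=53.98 fence-frame [-1.0515e+02  4.0000e-02  7.9660e+01] F [ 1.55 -1.08 -2.01] Tz -0.011 op 0.136
```

```bash
python3 - <<'E'
from h import *
im,d,c=snap("wrist"); 
b=ctrl.movel(W(-.1040,0,.0797),feed=.02,contact_N=5); s=say("push trig %s"%b); 
cv2.imwrite("pics/drawn.png",cv2.resize(im,(768,576),interpolation=cv2.INTER_CUBIC))
E
```

```text
push trig False t=54.27 fence-frame [-1.050e+02  3.000e-02  7.963e+01] F [-4.77 -0.66  3.26] Tz -0.059 op 0.137
```

View pics/drawn.png

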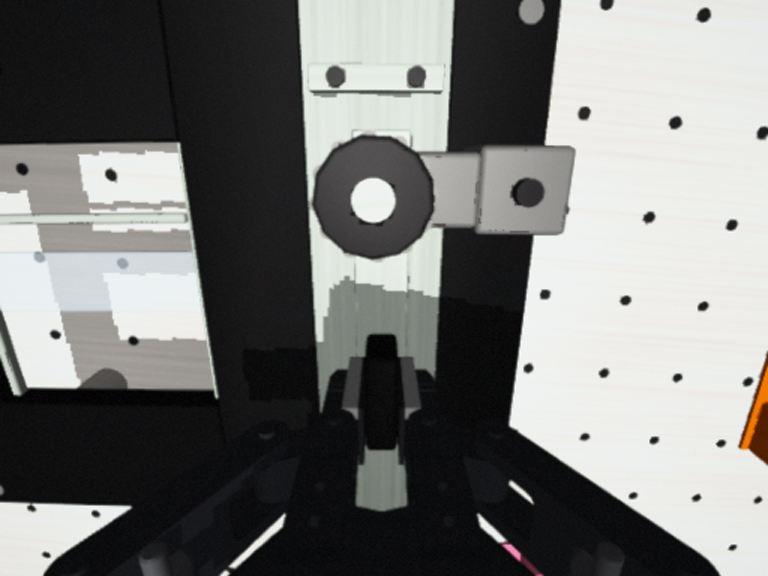

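The end is drawn back about 12 mm (blade end row 132, fence row 93). One quick check of the sliding force in small steps:

```bash
python3 - <<'E'
from h import *
for x in(-.1036,-.1032,-.1028,-.1024,-.1020):
    ctrl.movel(W(x,0,.0798),feed=.02); print("push",x,F(2),fr(ctrl.observe()["eef_pos"]).round(5))
for x in(-.1026,-.1032,-.1038,-.1044,-.105):
    ctrl.movel(W(x,0,.0798),feed=.02); print("pull",x,F(2),fr(ctrl.observe()["eef_pos"]).round(5))
say("")
E
```

```text
push -0.1036 [-7.23 -1.55  2.79] [-1.0496e-01  6.0000e-05  7.9630e-02]
push -0.1032 [-8.05 -1.13  4.65] [-1.0492e-01  7.0000e-05  7.9630e-02]
push -0.1028 [-10.64  -1.26   5.39] [-1.0481e-01  8.0000e-05  7.9640e-02]
push -0.1024 [-10.54  -0.81   6.12] [-0.10455  0.00011  0.07962]
push -0.102 [-11.38  -0.92   5.99] [-0.10419  0.00014  0.07964]
pull -0.1026 [-8.1  -0.76  4.76] [-0.10426  0.00011  0.07965]
pull -0.1032 [-6.27  0.02  2.89] [-1.0434e-01  1.0000e-04  7.9660e-02]
pull -0.1038 [-5.88  0.57  2.42] [-0.10441  0.00014  0.07964]
pull -0.1044 [-3.61 -0.03  0.06] [-1.045e-01  6.000e-05  7.966e-02]
pull -0.105 [ 1.4   0.69 -3.04] [-1.0463e-01 -2.0000e-05  7.9800e-02]
 t=57.44 fence-frame [-1.0463e+02 -2.0000e-02  7.9800e+01] F [ 1.6   0.64 -3.49] Tz 0.028 op 0.133
```

The blade slides at about 11 N while my hand adds about 6 N of down-load. That leaves a nose force of about 5.5 N (4.0 to 7.8 over the friction tolerance), which is on target. Release, retreat, check and hand in.

```bash
python3 - <<'E'
from h import *
ctrl.gripper_open(); ctrl.movel(W(-.1046,0,.150),feed=.2); ctrl.wait(.2)
im,d,c=snap("wrist"); cv2.imwrite("pics/final.png",cv2.resize(im,(640,480),interpolation=cv2.INTER_CUBIC)); say("")
E
```

```text
t=58.90 fence-frame [-1.0493e+02  6.0000e-02  1.4906e+02] F [-0.34  0.28  0.42] Tz -0.049 op 1.003
```

View pics/final.png

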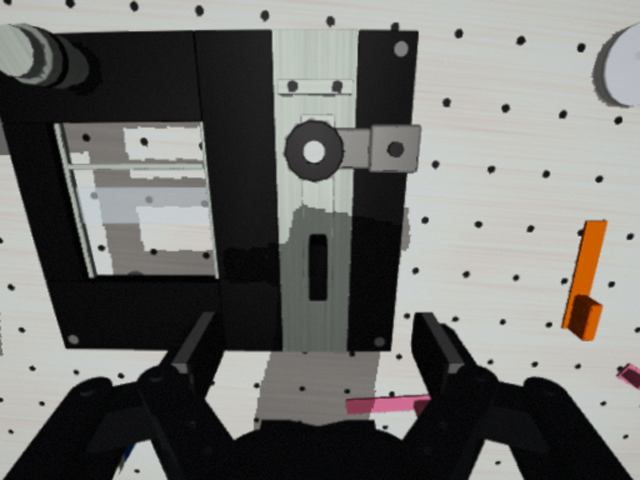

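The gauge lies flat on the strip: grip at (318,267), blade end at (317,115), fence near edge at (315,94). The hand is clear and the bystanders in view look untouched.

```bash
python3 -c "
from bench import ctrl
ctrl.finish_job(); print(ctrl.observe()['clock'])"
```

```text
the job is handed in; nothing more can be done
the job is handed in; nothing more can be done
```

I handed the job in at about 59 s of the 67 s allowed. The 3 mm gauge is lying flat and lightly nipped under the nose, drawn back about 11.6 mm from the fence, and the hand is off it.

**What I did:** I slid the blade along the seat to the fence (12 N at contact) and let go. I then turned the knob clockwise in three steps of about 42°, 33° and 20°, testing after the first two and pushing the blade back to the fence. The tests went from slack to about 3 N. After the third step I drew the blade back from the fence as the proof.

**Nip force:** My best estimate is about 5.5 N, or 4.0 to 7.8 N over the friction tolerance. It comes from a push in small steps after the draw, which slid at 11 N while my hand added about 6 N of down-load.

**Checks that disagreed or were weak:**
- **Proving draw:** it read 4.7 N on the first step, then only 0.3 to 1.6 N at the later stops. I put that down to the arm overshooting and relaxing at each stop, so the draw itself gives no clean sliding force.
- **Depth image:** it suggested about 0.5 mm of play, but the drag tests put it nearer 1.0 mm. I trusted the drag tests.
- **Insertion:** the first slide stopped early twice, because my hand was pressing the blade onto the seat. It ran freely after I raised the hand 0.3 mm.

The last picture showed the blade straight on the strip. The bystanders in view looked undisturbed.

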